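# Turn the round-window stencil leaf over its spine

## Task

On the stencil book, use a fingertip to push the leaf with the round window up from its raised tab edge and over the spine, until it lies flat on the other side over its blank card. Only push: grip nothing, keep the push light, leave the leaf with the square window as it is, and do not disturb the stamp, the ink pad or the eraser.

Things in the scene. Friction and masses are not known exactly. Their poses are not given: they have to be found in the camera images.
- stencil_book: grey base board, fixed, 200 (x, along the spine) x 236 (y) x 12 mm; origin: centre of its underside. Spine pin over its middle along x, 16 mm above the table, held by small black blocks (top 26 mm) at x = -94, 0, 94. Two metal leaves with centre lines at x = -47 and 47 turn on it; which is where varies. Both start partly raised on the -y half; the +y half has a blank card for each
- round_leaf (a joint): angle of the round-window leaf about the spine: 0 = flat on the -y half (robot's right at yaw 0), 1.571 = upright, 3.142 = flat on the +y half (end stop). The hinge is stiff: the leaf stays wherever it is left and turns with about 1 to 1.5 N at its edge. Starts between 0.35 and 0.65
- round_leaf_edge (a point): middle of the free edge of the round-window leaf's thumb tab, 112 mm from the spine axis. Rigid 4 mm aluminium plate, 80 mm along the spine, reaching 100 mm from the axis, plus a 34 mm wide tab 12 mm long in the middle of the free edge; 50 mm round window centred 55 mm from the axis. Axes turn with the leaf: y from edge to spine, x along the spine
- round_leaf_hinge (a point): point on the spine axis at the middle of the round-window leaf, 16 mm above the table
- square_leaf_edge (a point): the same point on the other leaf, which is alike but has a 48 mm square window
- stamp: loose wooden hand stamp, 25x52x64 mm, standing on the table beside the +y edge of the book, next to the ink pad; origin at the centre of its underside
- ink_pad: loose flat dark ink pad, 60x94x16 mm, lying beside the +y edge of the book; origin at the centre of its underside
- eraser: loose eraser, 21x55x12 mm, lying beside the -y edge of the book; origin at the centre of its underside

How it is judged (in metres and radians):
On the way:
1. the round-window leaf has been pushed up to about upright (value of joint round_leaf above 1.4 rad), for 0.05 s.
At the end, for the whole second after the job is handed in: the round-window leaf lies flat on the +y half of the book (within 0.11 rad of its end stop) and is at rest; the square-window leaf's edge, the stamp, the ink pad and the eraser are within 20 mm of where they started (value of joint round_leaf above 3.03 rad and velocity of joint round_leaf below 0.05 rad/s and distance of each of square_leaf_edge, stamp, ink_pad, eraser from where it was at the start of the episode below 0.02 m); the robot touches nothing.
It fails at once if the round-window leaf was gripped or shoved hard (over 30 N from the fingers) (contact force between the fingers and round_leaf above 30 N).
It fails at once if the square-window leaf was turned (edge moved over 20 mm) (distance of square_leaf_edge from where it was at the start of the episode above 0.02 m).
It fails at once if the stamp, the ink pad or the eraser was lifted or pushed away (over 20 mm) (distance of any of stamp, ink_pad, eraser from where it was at the start of the episode above 0.02 m).
It also fails if it takes over 48 s, if anything falls off the work surface, if the arm or the gripper's body presses on something with over 40 N, if the wrist force passes 120 N, or if a joint passes its speed limit or range.

## Robot

A 7-joint arm with a two-finger parallel gripper is mounted at the origin on the work surface; the furniture and walls round the work are solid. World frame = base frame: x ahead of the robot, y to its left, z up, the work surface at z = 0. Lengths are in mm, angles in rad, forces in N, time in s.
With the tool pointing down it reaches from about 400 to 875 mm from the base axis. Payload 19.3 kg.
Tool frame: the origin (TCP) lies at the very end of the fingers, on their centre line; the grasp point (between the pads) lies 19 mm behind it (grip_point_offset is the z of the grasp point in the tool frame, in mm); z points along the fingers, x is the direction in which the jaws open and shut, and the axes are right-handed (so a half turn about z gives the same grasp; the last joint's range is limited). The gripper opens to 85 mm and grips with 20 to 120 N. Pads are 22 mm wide; open, the fingers measure 114 mm over their backs; the gripper's body (76 mm by 85 mm) begins 54 mm behind the grasp point. The pads swing forward as they close: fully open they stand 13 mm farther back than shut.
Start: joints at [1.037, 0.521, -0.036, 1.599, 0.021, 1.021, -0.113], TCP at [279.566, -558.979, 207.191] pointing down, gripper open.
Joint ranges: [-2.91, 2.91], [-0.3, 2.13], [-1.5, 1.42], [0.17, 2.43], [-1.26, 4.41], [0.16, 1.93], [-2.52, 2.52]. Speed limits (rad/s): [1.89, 1.89, 2.39, 2.39, 3.01, 3.01, 3.01].

## Interface

Orientations are given as a 3x3 rotation matrix whose columns are the frame's x, y, z axes.
In Python, from workcell import movep, movel, goto_joints, open_gripper, clamp, wait, inverse_kinematics, read_state, camera, PlanningError, finish_job, grip_point_offset gives the robot as it stands. Calls block until the motion is done:
- movep(position, orientation): joint-space move of the TCP to a pose.
- movel(position, frame=None, max_speed=150, guard=None): straight line of the TCP; frame=None keeps the orientation; max_speed is the mean speed in mm/s. With guard (N) it stops when the force on the tool has changed by that much, and returns True; else False.
- goto_joints(angles): joint-space move.
- open_gripper() and clamp(): open the fingers fully, or close them until they stop; the grip force is fixed at half the most.
- wait(seconds).
- inverse_kinematics(position, orientation): joint angles nearest the present ones, or None.
- read_state(): the state.
- camera(name): name is "scene" or "side" or "wrist"; returns a dict with "image" (480x640x3 uint8, blue, green, red), "range_z" (480x640 float32, mm along the optical axis (not along the pixel's ray), 0 where there is no reading), "fx", "fy", "cx", "cy" (pixels), "dist_coeffs" ([k1, k2, p1, p2, k3] as OpenCV has them; the pictures are not rectified), "cam_to_world" (4x4, takes a point from camera to world coordinates). Camera axes: x right, y up, looking along -z (the intrinsics and any distortion apply to the point x, -y, -z); pixel columns grow to the right and rows downward; lengths in mm; the calibration is good to about 2 mm. A picture is of the moment at which its call begins.
A pose or a line that the arm cannot do raises PlanningError and nothing moves.
- finish_job(): hands the job in, once; it reports no verdict.
The state is a dict: "time": time; "qpos": joint angles; "qvel": joint speeds; "joint_efforts": joint torques, N m; "eef_pos": TCP position; "tool_rot": TCP orientation; "ft_force": force on the tool from outside, world axes, zero at the start; "torque": the same for the moment, N m; "finger_gap": finger opening in mm.
Only numpy, scipy, OpenCV 4.12 (cv2) and the standard library are available. Lean on these libraries where they do the work, as an engineer would, in place of code of your own. Each camera call takes 0.05 s, during which the arm holds its last target.

## Working session

There is one attempt and no reset: what is moved stays moved. The work goes in short steps, each a Python script; the robot and the scene stay as the last script left them, time stands still between calls to the robot, and variables do not carry over. Pictures are saved under pics/ and viewed, and the job is handed in when it is done.

```bash
ls; mkdir -p pics; cat > h.py <<'E'
import numpy as np, cv2
from workcell import *
def save(c,n): cv2.imwrite(f'pics/{n}.png',c['image'])
def pts(c):
    # world point per pixel from range
    v,u=np.mgrid[0:480,0:640]
    K=np.array([[c['fx'],0,c['cx']],[0,c['fy'],c['cy']],[0,0,1.]])
    p=np.stack([u.ravel(),v.ravel()],1).astype(np.float64).reshape(-1,1,2)
    n=cv2.undistortPoints(p,K,np.array(c['dist_coeffs'],float)).reshape(480,640,2)
    z=c['range_z'].astype(float)
    P=np.stack([n[...,0]*z,-n[...,1]*z,-z,np.ones_like(z)],-1)
    W=P@np.array(c['cam_to_world']).T
    W=W[...,:3]; W[z<=0]=np.nan
    return W
E
python3 - <<'E'
from h import *
import pickle
for n in ['scene','side','wrist']:
    c=camera(n); save(c,n+'0'); pickle.dump(c,open(n+'0.pkl','wb'))
    print(n,c['fx'],np.array(c['cam_to_world']).round(2).tolist(),c['dist_coeffs'],(c['range_z']>0).mean())
s=read_state();print(s['time'],s['eef_pos'],s['tool_rot'],s['finger_gap'],s['ft_force'],grip_point_offset)
E
```

```text
pics
scene 501.76015177475114 [[0.71, 0.35, -0.61, -153.65], [-0.7, 0.33, -0.63, -639.46], [-0.02, 0.88, 0.48, 553.29], [0.0, 0.0, 0.0, 1.0]] [-0.01243815  0.          0.          0.          0.        ] 0.9959212239583334
side 498.5906049165021 [[0.98, 0.1, -0.19, 283.57], [-0.21, 0.51, -0.83, -879.14], [0.01, 0.86, 0.52, 613.99], [0.0, 0.0, 0.0, 1.0]] [-0.03732861  0.          0.          0.          0.        ] 0.995947265625
wrist 366.30163134943456 [[0.45, 0.85, 0.28, 349.62], [-0.89, 0.43, 0.14, -523.7], [-0.0, -0.31, 0.95, 374.14], [0.0, 0.0, 0.0, 1.0]] [-0.00251293  0.          0.          0.          0.        ] 0.995751953125
0.15 [ 279.43031347 -558.74178796  206.7724804 ] [[ 4.47301060e-01 -8.94383347e-01 -4.36398595e-04]
 [-8.94383033e-01 -4.47301269e-01  7.51123553e-04]
 [-8.66994043e-04  5.43291380e-05 -9.99999623e-01]] 85.38262100737686 [ 0.41886617 -0.1219988  -0.08818147] -18.700000000000003
```

View pics/scene0.png

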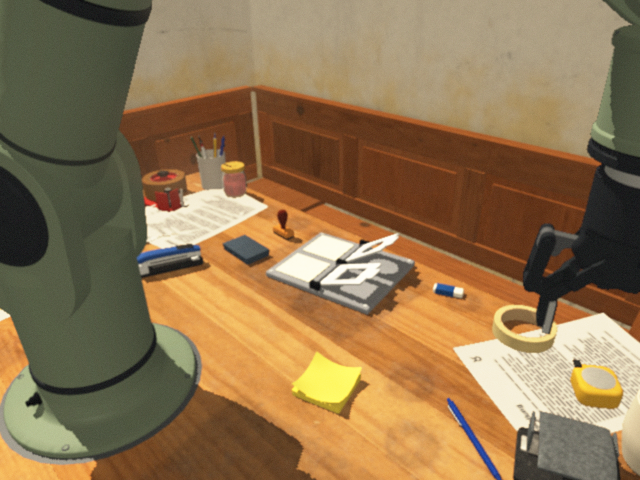

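View pics/side0.png

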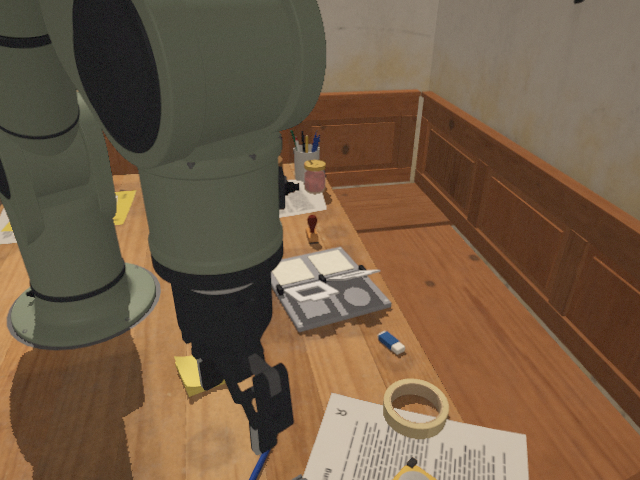

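View pics/wrist0.png

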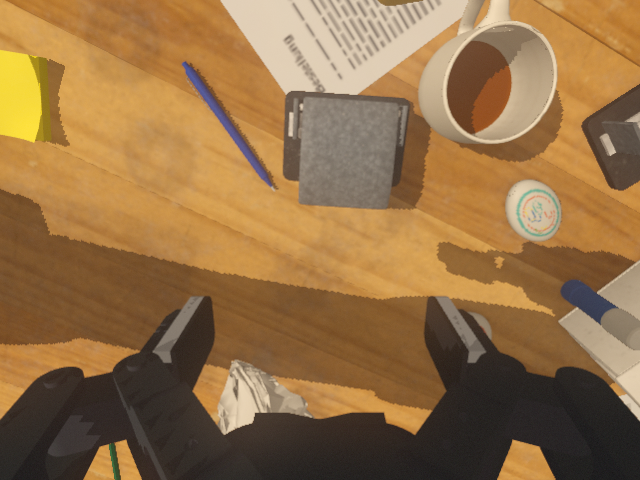

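The scene view shows the book at about (342,270). There are two raised leaves, a near one at (355,272) and a far one at (375,247). The stamp is at (284,225), the ink pad at (246,249) and the eraser at (449,291). I'll zoom in and measure.

```bash
python3 - <<'E'
from h import *
import pickle
a=pickle.load(open('scene0.pkl','rb'));b=pickle.load(open('side0.pkl','rb'))
A=cv2.resize(a['image'][220:320,255:475],(800,364),interpolation=cv2.INTER_CUBIC)
cv2.imwrite('pics/za.png',A)
B=cv2.resize(b['image'][200:360,250:420],(637,600),interpolation=cv2.INTER_CUBIC)
cv2.imwrite('pics/zb.png',B)
for c in (a,b):
    W=pts(c)
    g=np.isfinite(W[...,2])
    print('table z',np.nanmedian(W[300:400,300:350,2]) )
    # top of book region: points 8..20 mm above table
    m=g&(W[...,2]>9)&(W[...,2]<16)&(W[...,0]>300)&(W[...,0]<900)&(abs(W[...,1])<400)
    m=m.astype(np.uint8)
    n,l,s,ce=cv2.connectedComponentsWithStats(m)
    for i in range(1,n):
        if s[i,4]>60:
            p=W[l==i]; print(s[i],p.min(0).round(),p.max(0).round(),[np.round(x,2) for x in cv2.minAreaRect(p[:,:2].astype(np.float32))])
    m=g&(W[...,2]>22)&(W[...,2]<120)&(W[...,0]>300)&(W[...,0]<900)&(abs(W[...,1])<400)
    n,l,s,ce=cv2.connectedComponentsWithStats(m.astype(np.uint8))
    print('high')
    for i in range(1,n):
        if s[i,4]>30:
            p=W[l==i]; print(s[i],p.min(0).round(),p.max(0).round())
E
```

```text
table z 1.1021420691744197
[ 266  232  149   79 4758] [ 357. -180.    9.] [596.  92.  16.] [array([476.78, -44.96]), array([203.22, 238.85]), np.float64(11.1)]
[222 243  47  19 129] [355. 108.   9.] [416. 205.  16.] [array([386.94, 156.33]), array([96.16, 60.7 ]), np.float64(87.92)]
[337 269  28  10 182] [440. -98.  10.] [500. -63.  16.] [array([470.2, -80.3]), array([56.23, 30.71]), np.float64(11.97)]
[433 283  31  12 206] [ 541. -272.    9.] [ 578. -217.   14.] [array([ 559.81, -244.45]), array([24.49, 53.77]), np.float64(22.51)]
[501 312  34   8 107] [ 540. -400.    9.] [ 586. -361.   16.] [array([ 566.65, -375.36]), array([16.6 , 57.43]), np.float64(48.44)]
[493 321  17  22  74] [ 495. -400.    9.] [ 525. -356.   16.] [array([ 506.94, -375.41]), array([52.71,  9.09]), np.float64(57.47)]
high
[237 179   8  12  52] [547. 395.  22.] [570. 400.  55.]
[277 209  11  19 149] [484. 144.  22.] [506. 165.  65.]
[ 321  233   78   52 1234] [ 394. -159.   22.] [578. -17.  79.]
[309 279  11   8  50] [379. -75.  22.] [397. -53.  28.]
[494 305  43  32 383] [ 496. -400.   22.] [ 595. -351.   28.]
[... 203 characters left out ...]
475. -59.  14.] [array([447.42, -73.12]), array([52.47, 20.65]), np.float64(10.59)]
[378 331  27  20 221] [ 542. -273.    9.] [ 578. -218.   14.] [array([ 559.25, -245.11]), array([22.35, 52.35]), np.float64(24.73)]
[392 387  47  18 144] [ 517. -400.    9.] [ 584. -359.   16.] [array([ 554.91, -374.63]), array([26.55, 71.53]), np.float64(68.89)]
high
[311 174  12  15  72] [544. 392.  22.] [576. 400.  64.]
[307 215  10  17 129] [484. 142.  22.] [507. 162.  63.]
[318 265  62  17 319] [ 470. -131.   22.] [577. -18.  79.]
[284 282  55  21 547] [ 394. -161.   22.] [488. -59.  57.]
[276 284   7   8  35] [379. -76.  22.] [390. -53.  28.]
[384 378  62  31 520] [ 496. -400.   22.] [ 593. -351.   27.]
```

View pics/za.png

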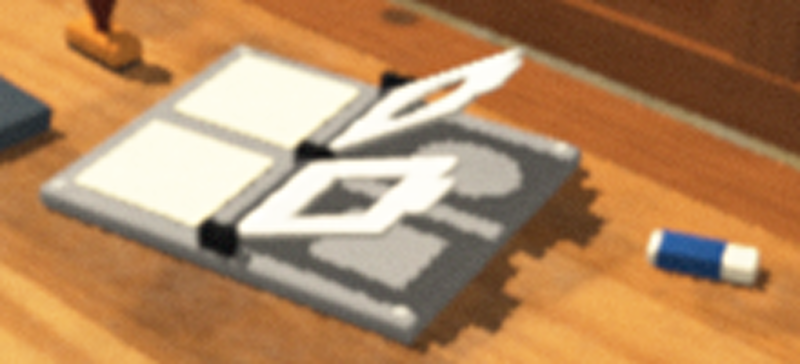

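View pics/zb.png

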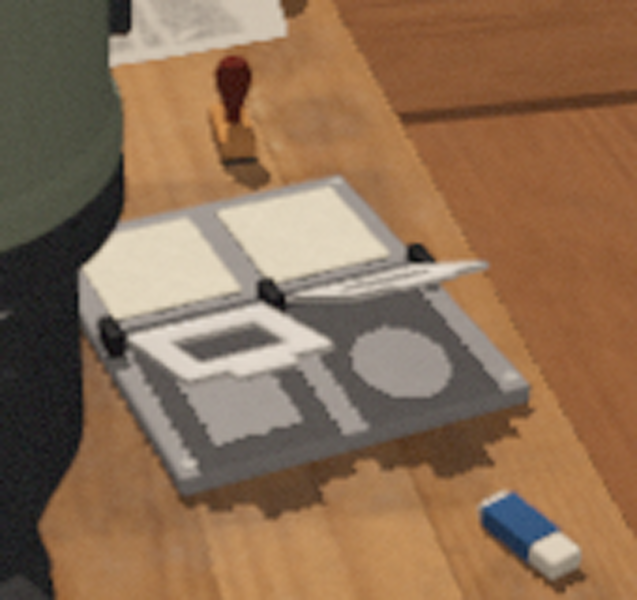

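In the side view the near leaf clearly has a square window, over the printed square. The far leaf, over the printed circle, is therefore the round one. Both depth views give the book as a 200x240 rectangle at (477,-45) with yaw 11°. Next I'll measure the leaf angles.

```bash
cat >> h.py <<'E'
C=np.array([476.8,-45.4]); YAW=np.deg2rad(11.14)
Rb=np.array([[np.cos(YAW),-np.sin(YAW),0],[np.sin(YAW),np.cos(YAW),0],[0,0,1]])
def tob(W): return (W-np.array([C[0],C[1],0]))@Rb
def tow(b): return Rb@np.asarray(b,float)+np.array([C[0],C[1],0])
E
python3 - <<'E'
from h import *
import pickle
for f in ('scene0.pkl','side0.pkl'):
    c=pickle.load(open(f,'rb')); W=pts(c); B=tob(W)
    for nm,lo,hi in (('near',-90,-4),('far',4,90)):
        m=(B[...,0]>lo)&(B[...,0]<hi)&(B[...,1]<-15)&(B[...,1]>-130)&(B[...,2]>21)&(B[...,2]<120)
        p=B[m]; th=np.arctan2(p[:,2]-16,-p[:,1]); r=np.hypot(p[:,2]-16,p[:,1])
        w=r>35
        print(f,nm,len(p),'theta med',np.median(th[w]).round(3),th[w].std().round(3),'rmax',np.percentile(r,[95,99,100]).round(1),'x',np.percentile(p[:,0],[0,2,98,100]).round(1))
        t=p[(r>103)]; print('  tab',len(t),t.mean(0).round(1) if len(t) else '', np.ptp(t[:,0]) if len(t) else '')
        # window: pixels where interior missing
    for nm,x0,x1,y0,y1,zz in (('blocks',-105,105,-12,12,20),):
        m=(B[...,0]>x0)&(B[...,0]<x1)&(abs(B[...,1])<12)&(B[...,2]>zz)&(c['image'].max(2)<60)
        p=B[m]; print('blocks',[ (p[abs(p[:,0]-k)<20].mean(0).round(1).tolist(),int((abs(p[:,0]-k)<20).sum())) for k in(-94,0,94)])
    hi=(W[...,2]>150)&(W[...,0]>560)&(abs(W[...,1])<350)
    if hi.any(): print('wall x min',np.percentile(W[hi][:,0],[0,1,5]))
    fl=(W[...,2]<-20); print('floor pts',fl.sum(), W[fl].min(0).round() if fl.any() else '')
c=pickle.load(open('scene0.pkl','rb'));W=pts(c)
hsv=cv2.cvtColor(c['image'],cv2.COLOR_BGR2HSV)
B=tob(W); print('objs in book frame: stamp',tob(np.array([495,153,0.])),'eraser',tob(np.array([560,-245,0.])),'pad',tob(np.array([387,156,0.])))
E
```

```text
scene0.pkl near 660 theta med 0.385 0.021 rmax [106.5 111.7 112.7] x [-87.8 -86.5  -6.8  -5.2]
  tab 54 [ -48.5 -100.8   55.6] 32.683539636399345
scene0.pkl far 392 theta med 0.609 0.023 rmax [108.9 111.5 113.2] x [ 5.4  7.2 87.2 88.3]
  tab 35 [ 44.9 -90.   76.9] 35.09789283661598
blocks [([-96.1, -3.3, 24.2], 42), ([-2.4, -1.3, 24.1], 28), ([91.2, 2.1, 23.4], 13)]
wall x min [1210.11835723 1215.8862097  1217.8483772 ]
floor pts 37002 [ 596. -516. -365.]
side0.pkl near 524 theta med 0.373 0.017 rmax [110.2 112.3 113.9] x [-87.8 -87.   -8.2  -6.5]
  tab 58 [ -47.5 -102.    54.5] 33.77811525296229
side0.pkl far 233 theta med 0.591 0.019 rmax [111.2 112.6 112.8] x [ 5.9  6.7 85.  86.5]
  tab 40 [ 46.7 -91.7  75.9] 53.127649116728016
blocks [([-94.9, -4.1, 24.6], 33), ([-1.0, -3.0, 24.5], 32), ([92.2, -0.4, 25.5], 22)]
wall x min [1197.25751747 1217.89448477 1219.1924941 ]
floor pts 69030 [-468. -501. -389.]
objs in book frame: stamp [ 56.18934298 191.14538377   0.        ] eraser [  43.06823178 -211.91396229    0.        ] pad [-49.19610212 214.95521286   0.        ]
```

The measurements agree: round leaf at bx≈46, θ≈0.59, rmax 112, and the square leaf at 0.37. Now I'll check reachability for a tilted-finger arc.

```bash
cat >> h.py <<'E'
BX=47.; H=11.; RC=97.; HZ=16.
def ori(phi,mode):
    d=np.array([0,np.sin(phi),-np.cos(phi)]); ex=np.array([1.,0,0]); n=np.cross(d,ex)
    cols={0:(ex,np.cross(d,ex)),1:(-ex,np.cross(d,-ex)),2:(n,np.cross(d,n)),3:(-n,np.cross(d,-n))}[mode]
    return Rb@np.column_stack([cols[0],cols[1],d])
def tcp(th,phi,gap=0.,rc=RC):
    """TCP (world) so that the finger end (half thickness H) touches leaf underside at radius rc"""
    d=np.array([np.sin(phi),-np.cos(phi)]); n=np.array([np.cos(phi),np.sin(phi)])
    t=np.array([np.sin(th),np.cos(th)]); e=np.array([-np.cos(th),np.sin(th)])
    tn=t@n; a=H*np.clip(tn/0.2,-1,1)*n   # blend between corners
    sup=max(H*n@t,-H*n@t)
    P=rc*e+np.array([0,HZ])
    q=P-a; s=(q-[0,HZ])@t+sup     # current plane offset of support
    q=q+(-2-gap-s)*t
    return tow([BX,q[0],q[1]])
E
python3 - <<'E'
from h import *
for mode in range(4):
  for phi in (30,40,50,60):
    f=np.deg2rad(phi); R=ori(f,mode); out=[]
    for th in np.linspace(.5,3.14,12):
        q=inverse_kinematics(tcp(th,f),R); out.append(q)
    ok=[q is not None for q in out]
    print(mode,phi,''.join('x.'[not o] for o in ok), np.round(out[0],2) if ok[0] else '', np.round(out[-1],2) if ok[-1] else '')
f=np.deg2rad(45)
for th in np.linspace(.5,3.14,8): print(round(th,2),tob(tcp(th,f)).round(1))
E
```

```text
0 30 xxxxxxxxxxxx [ 0.75  0.87 -0.56  1.63 -0.05  0.99  0.53] [ 0.55  0.84 -0.66  1.92 -0.06  0.63  0.29]
0 40 xxxxxxxxxxxx [ 0.8   0.97 -0.58  1.54 -0.13  1.12  0.62] [ 0.66  0.94 -0.7   1.86 -0.16  0.73  0.45]
0 50 xxxxxxxxxxxx [ 0.84  1.07 -0.6   1.44 -0.19  1.26  0.69] [ 0.73  1.04 -0.73  1.79 -0.24  0.84  0.58]
0 60 xxxxxxxxxxxx [ 0.87  1.18 -0.61  1.35 -0.25  1.39  0.73] [ 0.77  1.14 -0.71  1.72 -0.34  0.97  0.7 ]
1 30 xxxxxxxxxxxx [ 0.29  0.82  0.16  1.66 -0.62  1.09 -2.12] [ 0.09  0.75 -0.01  1.94 -0.76  0.76 -2.22]
1 40 xxxxxxxxxxxx [ 0.35  0.91  0.16  1.57 -0.69  1.26 -2.04] [ 0.18  0.83 -0.    1.88 -0.85  0.92 -2.08]
1 50 xxxxxxxxxxxx [ 0.4   1.01  0.17  1.47 -0.76  1.44 -1.99] [ 0.23  0.92  0.01  1.82 -0.91  1.09 -1.97]
1 60 xxxxxxxxxxxx [ 0.43  1.12  0.19  1.38 -0.83  1.61 -1.95] [ 0.27  1.03  0.04  1.74 -0.96  1.27 -1.9 ]
2 30 xxxxxxxxxxxx [ 0.53  0.81 -0.21  1.64 -0.34  1.01 -0.79] [ 0.31  0.76 -0.32  1.93 -0.47  0.67 -0.91]
2 40 xxxxxxxxxxxx [ 0.59  0.91 -0.23  1.55 -0.41  1.16 -0.71] [ 0.41  0.85 -0.34  1.87 -0.57  0.8  -0.75]
2 50 xxxxxxxxxxxx [ 0.64  1.01 -0.24  1.46 -0.48  1.31 -0.65] [ 0.48  0.94 -0.35  1.8  -0.64  0.94 -0.64]
2 60 xxxxxxxxxxxx [ 0.67  1.11 -0.23  1.36 -0.54  1.46 -0.61] [ 0.53  1.05 -0.35  1.73 -0.69  1.08 -0.56]
3 30 xxxxxxxxxxxx [ 0.92  0.97 -0.87  1.62  0.25  1.04  1.85] [ 0.67  0.91 -0.84  1.91  0.2   0.66  1.62]
3 40 xxxxxxxxxxxx [ 0.97  1.08 -0.91  1.53  0.17  1.15  1.94] [ 0.77  1.02 -0.89  1.85  0.09  0.74  1.8 ]
3 50 xxxxxxxxxxxx [ 1.01  1.19 -0.93  1.43  0.11  1.27  2.01] [ 0.83  1.12 -0.89  1.79 -0.03  0.84  1.96]
3 60 xxxxxxxxxxxx [ 1.02  1.3  -0.96  1.34  0.05  1.39  2.05] [ 0.87  1.23 -0.89  1.71 -0.12  0.95  2.08]
0.5 [ 47.  -93.9  53. ]
0.88 [ 47.  -71.3  81.5]
1.25 [ 47.  -39.9  99.8]
1.63 [ 47.   -3.9 105.2]
2.01 [47.  31.5 96.9]
2.39 [47.  70.2 85.3]
2.76 [47.  97.2 61.5]
3.14 [ 47.  104.8  25.9]
```

All of it is reachable. I'll use mode 0 with a 50° tilt and slightly outboard contact. First I close the gripper, go to the pre-pose and slide under the tab with a gap.

```bash
sed -i 's/^BX=47./BX=50./' h.py; python3 - <<'E'
from h import *
f=np.deg2rad(50); R=ori(f,0); P=tcp(.58,f,gap=15); d=R[:,2]
print(tob(P).round(1))
clamp()
movep(P-100*d,R)
s=read_state();print(s['time'],s['finger_gap'],np.array(s['eef_pos']).round(1),(P-100*d).round(1),s['ft_force'].round(1))
c=camera('side');save(c,'side1');c=camera('scene');save(c,'scene1')
E
```

```text
[ 50.  -97.5  46.5]
2.55 0.13027307602395824 [ 559.3 -207.6  111.1] [ 559.5 -206.6  110.8] [-0.9  0.3  0.7]
```

View pics/side1.png

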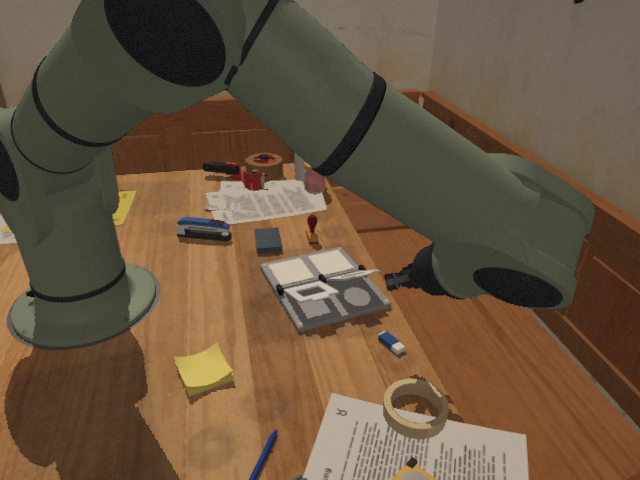

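View pics/scene1.png

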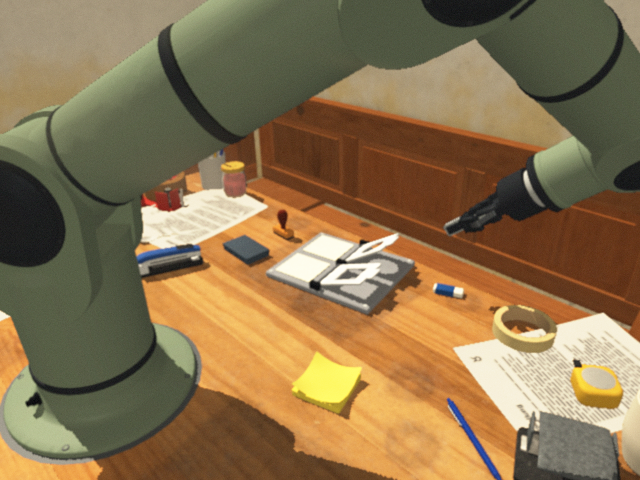

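The closed finger sits outboard of the tab, with its tip at scene (448,230) and the leaf tab end at (398,237). Nothing has moved. Next I slide under and push up to upright with guards.

```bash
python3 - <<'E'
from h import *
f=np.deg2rad(50); R=ori(f,0)
g=movel(tcp(.58,f,gap=15),max_speed=80,guard=5); print('in',g,read_state()['ft_force'].round(1))
c=camera('side');save(c,'side2')
if not g:
  for th in np.arange(.6,1.66,.15):
    g=movel(tcp(th,f),max_speed=60,guard=8)
    s=read_state(); print(round(th,2),g,s['ft_force'].round(1),tob(s['eef_pos']).round(1),round(s['time'],2))
    if g: break
c=camera('side');save(c,'side3');c=camera('scene');save(c,'scene3')
a=cv2.imread('pics/side3.png')[180:360,230:470];b=cv2.imread('pics/scene3.png')[170:350,240:480]
cv2.imwrite('pics/z3.png',cv2.resize(np.hstack([a,b]),(800,300)))
a=cv2.imread('pics/side2.png')[180:360,230:470]; cv2.imwrite('pics/z2.png',cv2.resize(a,(720,540)))
E
```

```text
in False [ 0.7  0.7 -0.6]
0.6 False [ 0.2  0.6 -0.5] [ 50.1 -88.3  61.1] 4.53
0.75 False [ 1.1  0.8 -0.2] [ 50.1 -79.3  72.5] 4.92
0.9 False [ 1.1 -0.4 -0.2] [ 50.1 -68.8  82.6] 5.32
1.05 False [-0.2 -0.4  0.4] [ 50.  -56.9  91. ] 5.71
1.2 False [ 0.5 -0.1  0.8] [ 50.  -43.8  97.5] 6.1
1.35 False [0.2 0.5 0.2] [ 50. -30. 102.] 6.49
1.5 False [ 0.1 -0.  -0.7] [ 50.  -15.6 104.3] 6.88
1.65 False [-0.7  1.3  1. ] [ 50.   -1.  104.5] 7.28
```

View pics/z3.png

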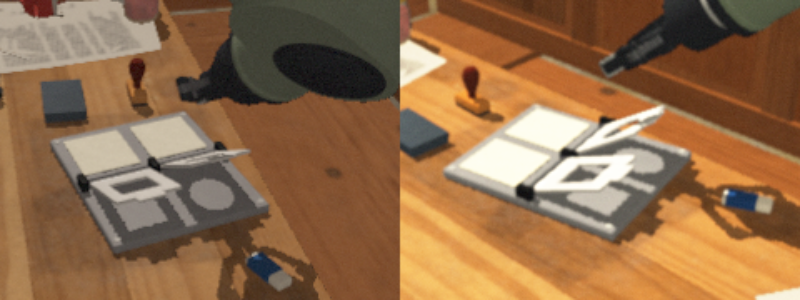

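View pics/z2.png

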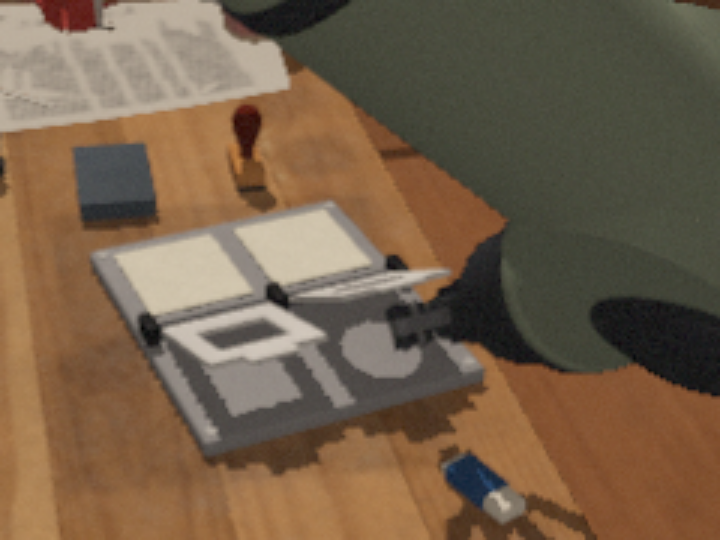

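The leaf has not moved, although the tool followed its path freely with no force. I'll compare the fingertip in the pictures with the reported TCP.

```bash
cat >> h.py <<'E'
def proj(c,p):
    M=np.linalg.inv(np.array(c['cam_to_world'])); q=M[:3,:3]@np.asarray(p,float)+M[:3,3]
    K=np.array([[c['fx'],0,c['cx']],[0,c['fy'],c['cy']],[0,0,1.]])
    v,_=cv2.projectPoints(np.array([[q[0],-q[1],-q[2]]]),np.zeros(3),np.zeros(3),K,np.array(c['dist_coeffs'],float))
    return v.ravel()
E
python3 - <<'E'
from h import *
s=read_state(); P=np.array(s['eef_pos']); d=np.array(s['tool_rot'])[:,2]
print(P.round(1), d.round(3), s['finger_gap'])
ims=[]
for n in('side','scene'):
    c=camera(n); im=c['image'].copy(); W=pts(c)
    for k,col in((0,(0,0,255)),(50,(0,255,0)),(-20,(255,0,0))):
        u=proj(c,P-k*d); print(n,k,u.round(1)); cv2.circle(im,tuple(int(round(x)) for x in u),1,col,-1)
    u0=proj(c,P).astype(int); x=max(0,u0[0]-60);y=max(0,u0[1]-50)
    ims.append(cv2.resize(im[y:y+110,x:x+130],(400,338),interpolation=cv2.INTER_NEAREST))
    # dark points close to tip line
    B=W-P; a=B@d; perp=np.linalg.norm(B-a[...,None]*d,axis=-1)
    m=(perp<40)&(a>-60)&(a<40); 
    if m.any(): print('along d range',np.percentile(a[m],[0,2,50,98,100]).round(1), m.sum())
    R=np.array(s['tool_rot'])
    q=(W[m]-P)@R
    for lo,hi in((-60,-40),(-40,-20),(-20,-8),(-8,5)):
        w=(q[:,2]>lo)&(q[:,2]<hi)
        if w.sum()>3: print(lo,hi,w.sum(),'x',np.percentile(q[w,0],[2,98]).round(1),'y',np.percentile(q[w,1],[2,98]).round(1))
    if 1:
        B=tob(W); mm=(B[...,0]>4)&(B[...,0]<90)&(B[...,1]<-15)&(B[...,1]>-130)&(B[...,2]>21)&(B[...,2]<120); p=B[mm]; print('theta far',np.median(np.arctan2(p[:,2]-16,-p[:,1])),len(p))
cv2.imwrite('pics/tip.png',np.hstack(ims))
E
```

```text
[526.2 -37.3 104.4] [-0.148  0.751 -0.643] 0.18893315585925205
side 0 [345.1 239.6]
side 50 [354.4 234.5]
side -20 [341.6 241.5]
along d range [-49.1 -48.9 -40.2 -28.6 -28.1] 13
-60 -40 7 x [-8.6 -3.4] y [ 7.7 11.4]
-40 -20 6 x [-7.3  3.7] y [ 9.3 11.5]
theta far 0.5939960512996734 239
scene 0 [354.5 215.8]
scene 50 [371.7 205.6]
scene -20 [348.  219.7]
along d range [-58.5 -57.1 -41.5 -24.6 -23.9] 135
-60 -40 75 x [-15.2  -1.5] y [-11.8   9.2]
-40 -20 60 x [-14.4  -2. ] y [-11.7   9.7]
theta far 0.6124697489589754 400
```

View pics/tip.png

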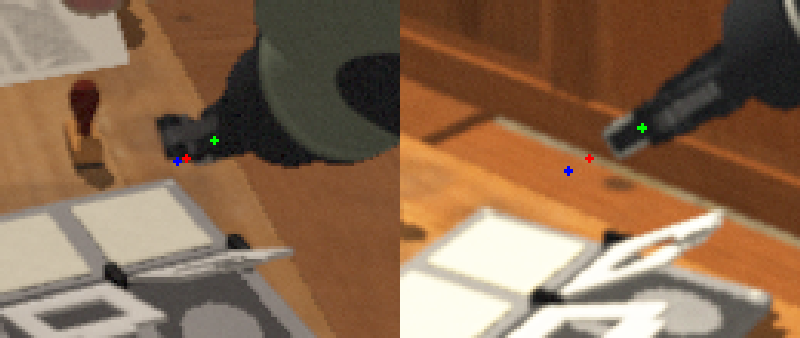

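The visible fingertip ends about 24 mm short of the reported TCP along the tool axis. At θ≈0.6 that puts the contact beyond the 112 mm edge, so the finger missed the tab. I'll measure the fingertip more fully in the tool frame.

```bash
python3 - <<'E'
from h import *
s=read_state(); P=np.array(s['eef_pos']); R=np.array(s['tool_rot'])
for n in('side','scene','wrist'):
    c=camera(n); W=pts(c); q=(W-P)@R
    if n=='wrist': save(c,'wrist4')
    m=(abs(q[...,0])<70)&(abs(q[...,1])<60)&(q[...,2]>-110)&(q[...,2]<40)&(W[...,2]>60)
    for lo in range(-110,40,10):
        w=m&(q[...,2]>=lo)&(q[...,2]<lo+10)
        if w.sum()>2: print(n,lo,w.sum(),'x',np.percentile(q[w][:,0],[2,98]).round(1),'y',np.percentile(q[w][:,1],[2,98]).round(1))
    print('max z',np.sort(q[m][:,2])[-5:].round(1))
E
```

```text
side -110 26 x [-53.8 -14.6] y [-14.3  17.1]
side -100 18 x [-49.1  -8.7] y [-3.8 17.3]
side -90 23 x [-44.2 -15.8] y [-5.4 13.1]
side -80 28 x [-33.6 -10.5] y [ 1.6 13.4]
side -70 4 x [-16.1 -10.2] y [ 7.3 12.1]
side -50 3 x [-7.4 -4.4] y [10.3 11.3]
side -40 7 x [-7.6  3.6] y [ 9.5 11.6]
max z [-36.3 -34.6 -33.1 -32.4 -27.2]
scene -110 64 x [-60.2  -9.8] y [-17.7  15.4]
scene -100 76 x [-51.8   5. ] y [-17.5  15.6]
scene -90 22 x [-45.8 -13.6] y [-16.6  13.4]
scene -80 32 x [-36.8  -9.4] y [-13.8   9.9]
scene -70 3 x [-11.3   7.9] y [-14.4 -12.9]
scene -60 29 x [-15.5  -5.9] y [-9.8  6.9]
scene -50 47 x [-15.  -1.] y [-11.8   9.8]
scene -40 40 x [-13.6  -1. ] y [-11.7   9.5]
scene -30 19 x [-9.  -1.8] y [-11.7   9.5]
max z [-25.3 -25.  -24.3 -23.9 -23.4]
wrist -110 16936 x [-55.9  54.9] y [-18.2   2.6]
wrist -100 12541 x [-48.6  47.3] y [-18.1   7.4]
wrist -90 9073 x [-40.3  39.4] y [-13.6   7.6]
wrist -80 5925 x [-34.5  33.4] y [-14.3   7.7]
wrist -70 1775 x [-20.6  19.9] y [-14.2   9. ]
wrist -60 924 x [-13.3  12.7] y [-12.2  -7.1]
wrist -50 945 x [-13.4  12.8] y [-12.1  -6.8]
wrist -40 702 x [-12.9  12.3] y [-12.  -7.]
wrist -30 69 x [-6.4  5.8] y [-11.8 -10.8]
max z [-27.1 -27.  -27.  -27.  -26. ]
```

View pics/wrist4.png

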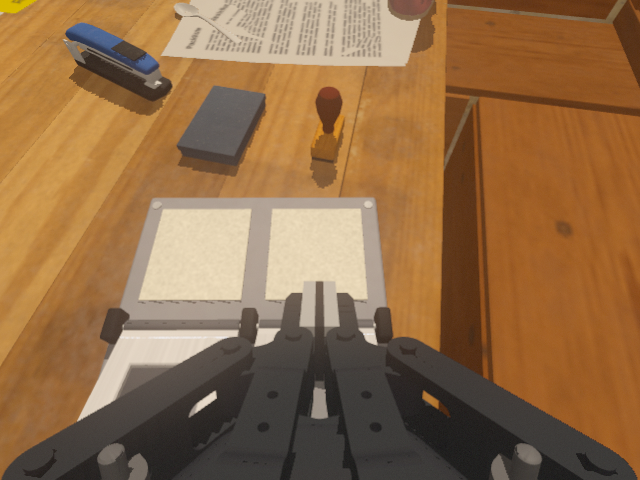

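All three cameras agree that the finger end is at tool z = -24 mm, with width ±12 mm as specified. I'll apply that offset, back out the way it came, and repeat the approach.

```bash
cat >> h.py <<'E'
TIP=24.
tcp0=tcp
def tcp(th,phi,gap=0.,rc=RC):
    return tcp0(th,phi,gap,rc)+TIP*(Rb@np.array([0,np.sin(phi),-np.cos(phi)]))
E
python3 - <<'E'
from h import *
f=np.deg2rad(50); R=ori(f,0); d=R[:,2]; P=tcp(.58,f,gap=15)
cur=np.array(read_state()['eef_pos']); 
movel(cur-130*d,max_speed=150)
movel(P-100*d,max_speed=150)
g=movel(P,max_speed=80,guard=5); print('in',g,read_state()['ft_force'].round(1))
c=camera('side');save(c,'side5');a=c['image'][180:360,230:470];c=camera('scene');save(c,'scene5');b=c['image'][170:350,240:480]
cv2.imwrite('pics/z5.png',cv2.resize(np.hstack([a,b]),(800,300)))
print(read_state()['time'])
E
```

```text
in False [ 0.3 -0.6  0.2]
11.0083
```

View pics/z5.png

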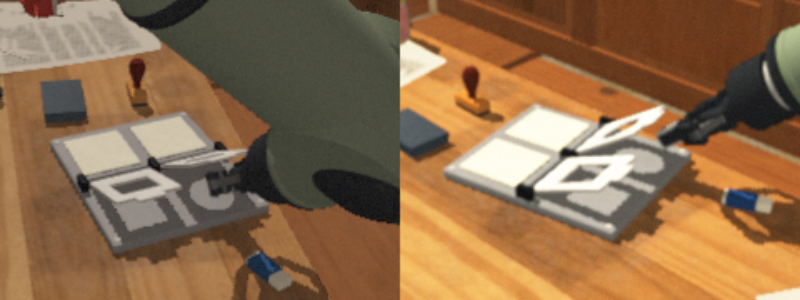

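The finger is now beneath the tab, with its tip at crop (662,137) and the tab at (660,112). I'll go 4 mm deeper, push, and check after the first steps.

```bash
sed -i 's/^RC=.*//; s/RC=97\./RC=93./' h.py; grep -n "RC" h.py; cat >> h.py <<'E'
def theta():
    out=[]
    for n in('side','scene'):
        c=camera(n); B=tob(pts(c)); wh=(c['image'].min(2)>120)
        r=np.hypot(B[...,1],B[...,2]-16)
        m=(B[...,0]>6)&(B[...,0]<90)&(r>40)&(r<115)&(B[...,2]>21)&wh
        th=np.arctan2(B[...,2]-16,-B[...,1])[m]
        out.append((np.round(np.median(th),3) if m.sum() else None,int(m.sum())))
    return out
E
python3 - <<'E'
from h import *
f=np.deg2rad(50); R=ori(f,0)
for th in (.6,.75,.9):
    g=movel(tcp(th,f),max_speed=60,guard=8)
    s=read_state(); print(round(th,2),g,s['ft_force'].round(1),tob(s['eef_pos']).round(1),round(s['time'],2))
    if g: break
print(theta())
c=camera('side');save(c,'side6');a=c['image'][180:360,230:470];c=camera('scene');b=c['image'][170:350,240:480]
cv2.imwrite('pics/z6.png',cv2.resize(np.hstack([a,b]),(800,300)))
E
```

```text
19:BX=50.; H=11.; RC=93.; HZ=16.
24:def tcp(th,phi,gap=0.,rc=RC):
41:def tcp(th,phi,gap=0.,rc=RC):
0.6 False [-0.7 -1.1  0. ] [ 50.1 -66.5  43.4] 11.45
0.75 False [0.1 0.6 0.6] [ 50.1 -58.   54.4] 11.83
0.9 False [-0.2  0.1 -0.3] [ 50.1 -47.8  64.1] 12.22
[(np.float64(0.918), 28), (np.float64(0.911), 98)]
```

View pics/z6.png

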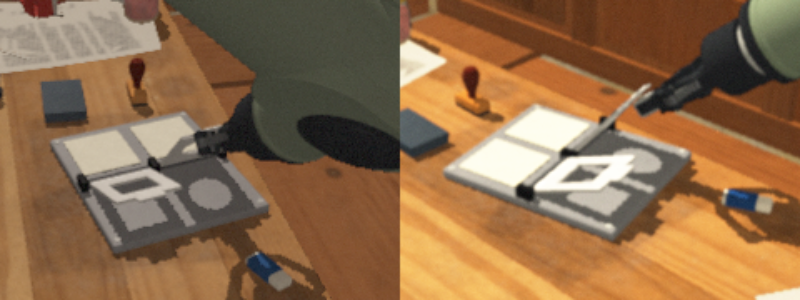

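The leaf now rises with the finger: both views give 0.91 against 0.90 commanded. I'll continue over the top.

```bash
python3 - <<'E'
from h import *
f=np.deg2rad(50)
for th in np.arange(1.05,2.6,.15):
    g=movel(tcp(th,f),max_speed=60,guard=8)
    s=read_state(); print(round(th,2),g,s['ft_force'].round(1),tob(s['eef_pos']).round(1),round(s['time'],2))
    if g: break
    if abs(th-1.5)<.01: print(theta())
print(theta())
c=camera('side');save(c,'side7');a=c['image'][180:360,230:470];c=camera('scene');b=c['image'][170:350,240:480]
cv2.imwrite('pics/z7.png',cv2.resize(np.hstack([a,b]),(800,300)))
E
```

```text
1.05 False [-0.7 -0.4 -0.1] [ 50.1 -36.4  72.2] 12.8
1.2 False [-0.5 -0.2  0.2] [ 50.  -23.9  78.3] 13.18
1.35 False [ 0.8 -0.5  0. ] [ 50.  -10.7  82.6] 13.57
1.5 False [ 0.9  0.1 -0.1] [50.   3.1 84.9] 13.95
[(np.float64(1.505), 34), (np.float64(1.486), 334)]
1.65 False [-0.9 -0.7  0.4] [49.9 17.1 85.1] 14.43
1.8 False [-0.2  0.  -0.6] [49.9 30.9 83.2] 14.82
1.95 False [ 0.7 -0.7 -0.1] [49.9 44.3 79.3] 15.2
2.1 False [ 0.2 -0.7 -0.4] [49.9 57.9 74.9] 15.58
2.25 False [ 0.9 -0.3 -0.5] [49.9 74.8 73.6] 16.02
2.4 False [ 0.4  0.1 -0.5] [49.9 90.3 70.8] 16.43
2.55 False [ 0.1 -0.4  0. ] [ 49.8 102.   62.4] 16.81
[(np.float64(2.54), 470), (np.float64(2.535), 503)]
```

View pics/z7.png

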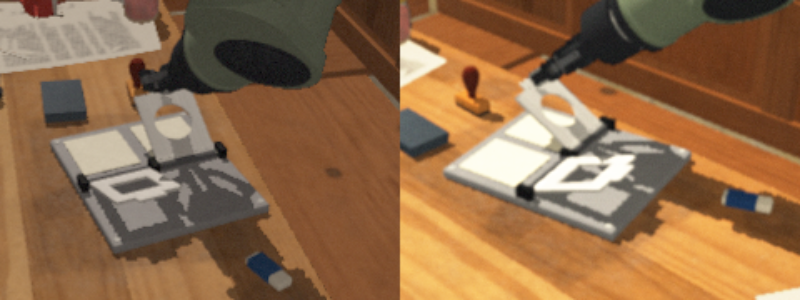

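The leaf is past upright at 2.54 (1.49–1.51 at the upright step), and the round window is confirmed at crop (172,112) in the side view. The square leaf and loose things look unchanged. I'll finish with small guarded steps down.

```bash
python3 - <<'E'
from h import *
f=np.deg2rad(50)
for th in [2.65,2.75,2.85,2.93,3.0,3.05,3.09,3.12,3.14]:
    g=movel(tcp(th,f),max_speed=40 if th<3 else 20,guard=6)
    s=read_state(); print(round(th,2),g,s['ft_force'].round(1),tob(s['eef_pos']).round(1),round(s['time'],2))
    if g: break
c=camera('side');B=tob(pts(c))
for n in('side','scene'):
    c=camera(n);B=tob(pts(c))
    m=(B[...,0]>10)&(B[...,0]<84)&(B[...,1]>82)&(B[...,1]<98)&(B[...,2]<40)&(c['image'].min(2)>110)
    print(n,m.sum(),np.percentile(B[m][:,2],[10,50,90]).round(1))
c=camera('side');save(c,'side8');a=c['image'][180:360,230:470];c=camera('scene');b=c['image'][170:350,240:480]
cv2.imwrite('pics/z8.png',cv2.resize(np.hstack([a,b]),(800,300)))
E
```

```text
2.65 False [ 0.5 -0.2 -0.2] [ 49.8 106.8  54.5] 17.39
2.75 False [-0.4  0.1 -0.3] [ 49.9 110.9  46.2] 17.77
2.85 False [ 0.1  0.3 -0.5] [ 49.9 114.1  37.5] 18.16
2.93 False [-0.3 -0.8  0.1] [ 49.9 116.1  30.3] 18.49
3.0 False [-0.1  0.   0.5] [ 49.9 117.3  24. ] 18.97
3.05 False [1.1 0.2 0.6] [ 49.9 117.9  19.4] 19.35
3.09 False [ 0.3 -1.   0.4] [ 49.9 118.3  15.7] 19.68
3.12 False [-0.2  0.2 -1. ] [ 50.  118.4  12.9] 19.98
3.14 False [-0.   0.9 -0.5] [ 50.  118.5  11.1] 20.23
side 70 [17.9 19.2 20.8]
scene 95 [14.3 20.1 21.9]
```

View pics/z8.png

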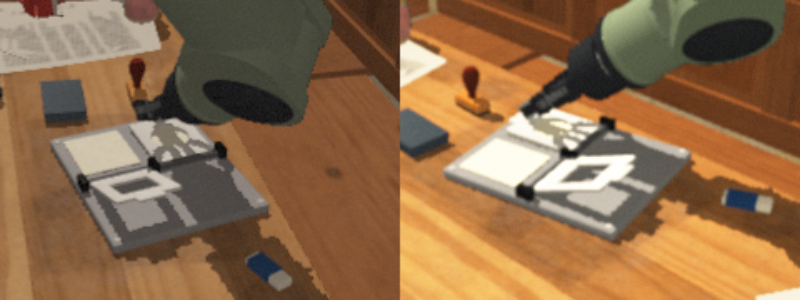

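The leaf top is at z≈19–20 and should be 18, so it is essentially flat. I'll press a little more until contact, with a guard, then retreat and verify.

```bash
python3 - <<'E'
from h import *
f=np.deg2rad(50); R=ori(f,0); d=R[:,2]
for k in range(4):
    p=np.array(read_state()['eef_pos']); p[2]-=1
    g=movel(p,max_speed=10,guard=4); s=read_state(); print(g,s['ft_force'].round(1),s['eef_pos'][2].round(1))
    if g: break
p=np.array(read_state()['eef_pos'])
movel(p+np.array([0,0,30]),max_speed=60)
movel(np.array(read_state()['eef_pos'])-150*d,max_speed=150)
s=read_state();print(s['time'],s['ft_force'].round(1))
for n in('side','scene'):
    c=camera(n);save(c,n+'9');B=tob(pts(c))
    for y0,y1 in((25,40),(82,98),(100,112)):
        m=(B[...,0]>10)&(B[...,0]<84)&(B[...,1]>y0)&(B[...,1]<y1)&(B[...,2]<40)&(c['image'].min(2)>110)
        if y0==100: m&=abs(B[...,0]-47)<14
        print(n,y0,m.sum(),np.percentile(B[m][:,2],[10,50,90]).round(1))
    m=(B[...,0]<-4)&(B[...,0]>-90)&(B[...,1]<-15)&(B[...,1]>-130)&(B[...,2]>21)&(B[...,2]<120)
    p=B[m]; w=np.hypot(p[:,1],p[:,2]-16)>35; print('sq theta',np.median(np.arctan2(p[w,2]-16,-p[w,1])).round(3))
    W=pts(c)
    for nm,x0,x1,y0,y1,z0,z1 in(('eraser',530,590,-285,-205,9,16),('pad',340,430,100,215,9,22),('stamp',470,520,130,180,22,70)):
        m=(W[...,0]>x0)&(W[...,0]<x1)&(W[...,1]>y0)&(W[...,1]<y1)&(W[...,2]>z0)&(W[...,2]<z1)
        import pickle; W0=pts(pickle.load(open(n+'0.pkl','rb'))); m0=(W0[...,0]>x0)&(W0[...,0]<x1)&(W0[...,1]>y0)&(W0[...,1]<y1)&(W0[...,2]>z0)&(W0[...,2]<z1)
        print(nm,m0.sum(),m.sum(),np.median(W0[m0],0).round(1),np.median(W[m],0).round(1))
a=cv2.imread('pics/side9.png')[180:360,230:470];b=cv2.imread('pics/scene9.png')[170:350,240:480]
cv2.imwrite('pics/z9.png',cv2.resize(np.hstack([a,b]),(800,300)))
E
```

```text
False [ 0.7  0.9 -0.2] 10.1
False [ 0.1 -0.8 -0.8] 9.1
False [-0.2 -3.8  9.7] 8.6
False [-2.4 -5.6 14.9] 8.4
23.3 [ 0.4  0.7 -1. ]
side 25 105 [14.8 17.1 19. ]
side 82 128 [16.1 17.4 19. ]
side 100 27 [15.8 17.  18.5]
sq theta 0.373
eraser 221 222 [ 559.7 -245.5   11. ] [ 559.7 -246.3   10.8]
pad 0 550 [nan nan nan] [386.7 147.1  15.6]
stamp 129 130 [494.1 150.   50.9] [494.3 149.3  50.8]
scene 25 114 [15.1 18.2 19.6]
scene 82 121 [16.9 18.5 19.7]
scene 100 34 [17.1 18.2 19.3]
sq theta 0.385
eraser 206 204 [ 559.4 -244.7   11.5] [ 558.9 -245.5   11.4]
pad 698 692 [384.4 149.8  16.4] [384.5 150.1  16.5]
stamp 149 147 [492.2 151.7  51.9] [492.4 151.6  52. ]
  return _methods._mean(a, axis=axis, dtype=dtype,
  ret = um.true_divide(
```

View pics/z9.png

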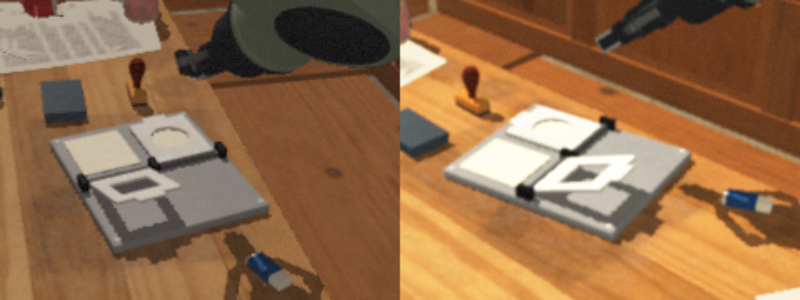

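The round leaf lies flat at the end stop: z is 17–18 from spine to tab, crop (170,137) in the side view. Everything else is unmoved and the arm is clear, so I'm handing in.

```bash
python3 -c "
from h import *
finish_job(); print(read_state()['time'])"
```

```text
the job is handed in; nothing more can be done
the job is handed in; nothing more can be done
```

The round-window leaf is flat over its blank card on the +y side, and the job is handed in; no verdict was reported. I pushed it from under the tab with the closed, tilted fingertip, up through upright (1.49–1.51 rad by camera) and over the spine.

**Last checks (two cameras):**
- **Round leaf:** its surface height is 17–18.5 mm from spine to tab, against 18 mm expected when flat.
- **Square leaf:** its angle is unchanged at 0.373 and 0.385 rad, one reading per camera.
- **Loose things:** the eraser, stamp and ink pad moved less than 1 mm, within noise. The ink pad was checked in the scene view only, because the arm hid it in the first side view.
- **Time and clearance:** the arm was clear of everything at about 23 s.

**What failed or disagreed:**
- **Missed first push:** the first pass touched nothing. All three cameras showed the finger end about 24 mm short of the reported TCP along the tool axis, so I corrected for that and repeated the push.
- **Final press:** this reached about 15 N vertically (16 N in all), against the 30 N limit. I had set a 4 N guard, but it did not trip: it measures change from the start of each move, and I was pressing in 1 mm steps.

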